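Fit the square-bored sample wheel on the blood-tube mixer

TASK

Get the blood-tube mixer ready: pick up the sample wheel that has the square hub and square hole, turn it so that its hole lines up with the mixer's square drive shaft, and lower it gently all the way down until it sits flat on the mixer; do not let it drop. Then let go of it. Leave the other wheel, the one with the round hub and round hole, lying where it is.

Things in the scene. Friction and masses are not known exactly. Their poses are not given: they have to be found in the camera images.
- square_wheel_center (a point): Loose aluminium wheel to fit, 0.2-0.33 kg, flat on the bench, hub up: disc 120 mm across, 12 mm thick, with 8 dark wells; SQUARE hub 40 x 40 mm, its top 55 mm above the underside (grip two flats 40 mm above the underside). A square hole 26 x 26 mm runs through all. Point: on the axis, 27.5 mm above the underside. z up the axis; x, y square to the flats of hub and hole.
- round_wheel_center (a point): Loose wheel to leave alone: same aluminium disc (120 mm across, 12 mm thick) flat on the bench, but with a ROUND hub 40 mm across, its top 55 mm above the underside, and a round hole 22 mm across, too narrow for the shaft. Point: on its axis, 27.5 mm above the underside.
- shaft: Fixed square bare-metal shaft on the mixer; it does not turn. Origin: on its axis, on the upper face of the round black seat (76 mm across, 58 mm above the bench) where the wheel's underside rests when home. z up, x, y square to its flats. 20 x 20 mm up to 36 mm above the origin, tapering to 8 x 8 mm at 50 mm. The wheel fits in any of 4 quarter turns, with 3 mm play a side, 20 degrees in yaw.
- mixer: The blood-tube mixer that carries the shaft: a white box 150 x 150 mm and 50 mm high, fixed to the bench. Origin: centre of its underside, straight below the shaft. z up, x and y square to its sides; the shaft's yaw differs from the box's.

How it is judged:
By the outcome, as a careful person would: the job done as asked, in the order asked, and still so for the second after the job is handed in, with the robot touching nothing.
It also fails if it takes over 45 s, if anything falls off the work surface, if the arm or the gripper's body presses on something with over 40 N, if the wrist force passes 120 N, or if a joint passes its speed limit or range.

ROBOT

A 7-joint arm with a two-finger parallel gripper is mounted at the origin on the work surface. World frame = base frame: x ahead of the robot, y to its left, z up, the work surface at z = 0. Lengths are in mm, angles in rad, forces in N, time in s.
With the tool pointing down it reaches from about 425 to 1025 mm from the base axis. Payload 9.4 kg.
Tool frame: the origin (TCP) lies midway between the tips of the shut fingers; the grasp point (between the pads) lies 19 mm behind it; z points along the fingers, y is the line along which they close (so a half turn about z gives the same grasp; the last joint's range is limited). The gripper opens to 93 mm and grips with 3 to 60 N. Pads are 15 mm wide; open, the fingers measure 128 mm over their backs; the gripper's body (75 mm by 188 mm) begins 65 mm behind the grasp point.
Start: joints at [1.104, 0.599, -0.003, 1.599, 0.002, 0.943, -0.08], TCP at [275.493, -670.618, 218.618] pointing down, gripper open.
Joint ranges: [-2.57, 2.57], [-0.35, 1.97], [-1.29, 1.29], [0.11, 2.56], [-1.05, 4.19], [0.11, 1.86], [-2.63, 2.63]. Speed limits (rad/s): [2.22, 2.22, 3.01, 3.01, 3.14, 3.14, 3.14].

INTERFACE

Orientations are given as a unit quaternion [w, x, y, z].
In Python, from bench import arm gives the robot as it stands. The module is installed in compiled form; this text tells all that it offers.
- The arm moves only by the tool apply_moves, never from a script. Its argument "steps" is a list of rows, each an object of numbers: "hand": the opening, from 0 (shut) to 1 (fully open); "x", "y", "z": the shift along the tool's x, y, z normalised to -1 to 1, where 1 is 400 mm; "roll": the turn about the tool's z normalised to -1 to 1, where 1 is pi/4 rad. In form: [{"hand": .., "x": .., "y": .., "z": .., "roll": ..}, ...]. A call has 1 to 12 rows; each row is the pose to reach, as a shift and turn from the pose commanded when the call began, along the tool's axes at that moment; what a row does not reach only later rows make up. A row lasts 1/10 s, in which the tool goes at most 50 mm and 8.59 degrees, less where a joint would pass 70% of its speed; a pose out of reach is approached as far as the arm can. A call with a number of a shift or a turn outside -1 to 1 is refused whole. A call with a gripper value outside its range is refused whole. The fingers move at their own pace and stop on an object; "newtons" is the grip in N (left out, the last holds). Time passes only in rows, so rows that repeat a pose let the fingers close. It gives the time, the measured TCP pose, the force, the opening and the grip force at its end, in the units of the state.
- arm.read_state(): the state, without advancing time (a new reading comes with each control period).
- arm.capture(name): name is "side" or "top" or "wrist"; returns (picture, depth): 420x560x3 uint8, red, green, blue; 420x560 float32, mm along the optical axis (not along the pixel's ray), 0 where there is no reading.
- arm.camera_model(name): a dict with "K" (3x3 intrinsics, pixels), "k1" (the pictures are not rectified: a ray, as slopes to the right and down, at radius r is drawn at 1 + k1 r^2 times it, then the intrinsics apply), "xyz" and "attitude" of the camera in the world. Camera axes: x right, y down, z forward; pixel columns grow to the right and rows downward; lengths in mm; the calibration is good to about 2 mm. A picture is of the moment at which its call begins: read the wrist's pose just before it. camera_model takes no time and is no camera call; for the wrist camera it gives the pose at the moment of the call.
- arm.job_done(): hands the job in; it is judged then, once.
The state is a dict: "t": time; "joint_pos": joint angles; "joint_vel": joint speeds; "joint_efforts": joint torques, N m; "eef_pos": TCP position; "tcp_rot": TCP orientation; "contact_force": force on the tool from outside, world axes, zero at the start; "torque": the same for the moment, N m; "finger_gap": finger opening in mm; "finger_force": force on a finger pad.
Only numpy, scipy, OpenCV 4.12 (cv2) and the standard library are available. Lean on these libraries where they do the work, as an engineer would, in place of code of your own. Each camera call takes 0.05 s, during which the arm holds its last target. There are 200 camera calls.

## Working session

There is one attempt and no reset: what is moved stays moved. The work goes in short steps, Python scripts to look and compute and a tool call to move; the robot and the scene stay as the last step left them, time stands still between calls to the robot, and variables do not carry over. Pictures are saved under pics/ and viewed, at most 10 in all, crops included, and the job is handed in when it is done.

Besides the shell and the picture viewer there is one more tool, called after "Request:" in YAML: its name, and indented under it one key for each argument. apply_moves: Moves the arm, as the interface text tells. Its arguments: {"type":"object","properties":{"steps":{"type":"array","items":{"type":"object","properties":{"hand":{"type":"number"},"x":{"type":"number"},"y":{"type":"number"},"z":{"type":"number"},"roll":{"type":"number"}}}},"newtons":{"type":"number"}},"required":["steps"]}

```bash
mkdir -p pics; cat > h.py <<'E'
import numpy as np, cv2
from scipy.spatial.transform import Rotation as R
from bench import arm
def q2R(q): return R.from_quat([q[1],q[2],q[3],q[0]]).as_matrix()
def cam(n):
    m=arm.camera_model(n); A=np.array(m["attitude"]); 
    A=A if A.shape==(3,3) else q2R(A)
    return np.array(m["K"]),m["k1"],np.array(m["xyz"]),A
def rays(px,c):
    K,k1,t,A=c; px=np.atleast_2d(px).astype(float)
    d=np.c_[(px[:,0]-K[0,2])/K[0,0],(px[:,1]-K[1,2])/K[1,1]]
    u=d.copy()
    for _ in range(20): u=d/(1+k1*(u**2).sum(1,keepdims=True))
    return np.c_[u,np.ones(len(u))]@A.T
def onplane(px,z,c):
    r=rays(px,c); return c[2]+r*((z-c[2][2])/r[:,2])[:,None]
def cloud(dep,c):
    v,u=np.mgrid[:dep.shape[0],:dep.shape[1]]
    r=rays(np.c_[u.ravel(),v.ravel()],c)
    return (c[2]+r*dep.reshape(-1,1)).reshape(*dep.shape,3)
E
python3 - <<'E'
from h import *
s=arm.read_state(); print({k:np.round(s[k],3).tolist() for k in s})
ims=[]
for n in("side","top","wrist"):
    m=arm.camera_model(n); print(n,m)
    p,d=arm.capture(n); np.savez(f"{n}0.npz",p=p,d=d); cv2.imwrite(f"pics/{n}0.png",p[...,::-1])
E
```

```text
{'t': 0.0, 'joint_pos': [1.104, 0.6, -0.003, 1.6, 0.002, 0.943, -0.08], 'joint_vel': [-0.001, 0.001, -0.001, 0.001, 0.0, -0.002, -0.001], 'joint_efforts': [0.001, -76.506, 1.497, -25.234, -0.052, 0.017, 0.0], 'eef_pos': [275.315, -670.18, 217.766], 'tcp_rot': [-0.001, 0.981, 0.194, -0.0], 'contact_force': [0.117, 0.401, -0.389], 'torque': [0.053, -0.031, 0.01], 'finger_force': 0.0, 'finger_gap': 92.693}
side {'K': array([[442.97941908,   0.        , 279.93989021],
       [  0.        , 442.97941908, 208.19024884],
       [  0.        ,   0.        ,   1.        ]]), 'k1': 0.02824477325977798, 'xyz': array([102.90371501, 604.45566973, 641.53122772]), 'attitude': array([ 0.13634723, -0.31272969,  0.84991287, -0.40156903])}
top {'K': array([[450.12350347,   0.        , 280.14060194],
       [  0.        , 450.12350347, 210.77563347],
       [  0.        ,   0.        ,   1.        ]]), 'k1': -0.0911294183427333, 'xyz': array([452.42879753,  59.58051274, 768.58747892]), 'attitude': array([ 0.02849452, -0.69831246,  0.71361432, -0.04798293])}
wrist {'K': array([[300.34394608,   0.        , 280.49813161],
       [  0.        , 300.34394608, 211.37668418],
       [  0.        ,   0.        ,   1.        ]]), 'k1': 0.02246946683084807, 'xyz': array([ 347.63800107, -640.87332847,  383.70316237]), 'attitude': array([ 0.11786835,  0.82252457, -0.55070146, -0.0792987 ])}
```

View pics/top0.png

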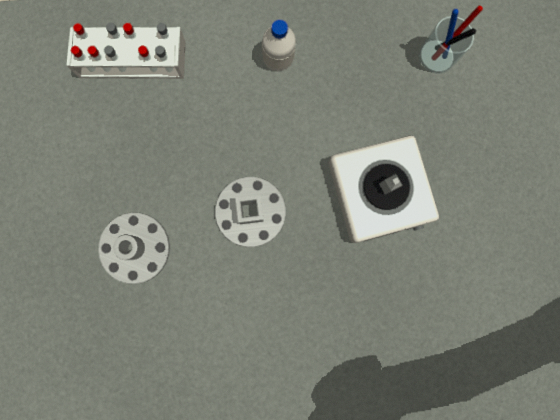

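View pics/side0.png

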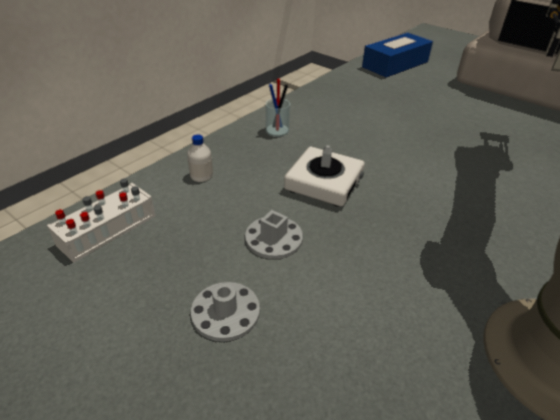

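The top view shows the square-hub wheel at about (250,211), the round wheel at (133,248), and the mixer seat and shaft at (387,187). The side view agrees. I'll measure these from depth.

```bash
python3 - <<'E'
from h import *
for n,wp,sp in(("top",(250,211),(387,187)),("side",(274,230),(326,165))):
    f=np.load(n+"0.npz"); p,d=f["p"],f["d"]; c=cam(n); X=cloud(d,c)
    g=onplane([wp],12,c)[0]; m=onplane([sp],58,c)[0]; print(n,"guess",g.round(),m.round())
    ok=d>0
    w=ok&(np.hypot(X[...,0]-g[0],X[...,1]-g[1])<75)
    Z=X[...,2]
    print("bench z",np.median(Z[w&(Z<7)]),"disc",np.median(Z[w&(Z>7)&(Z<20)]),(w&(Z>7)&(Z<20)).sum())
    def rect(k,l):
        P=X[k]; 
        if len(P)<4: print(l,len(P));return
        r=cv2.minAreaRect(P[:,:2].astype(np.float32)); print(l,len(P),np.round(r[0],1),np.round(r[1],1),round(r[2],1),"z",np.median(P[:,2]).round(1), "mean",P.mean(0).round(1))
    k=w&(Z>7)&(Z<20); P=X[k][:,:2].astype(np.float32); print("disc circ",cv2.minEnclosingCircle(P))
    rect(w&(Z>49)&(Z<62),"hubtop")
    b=ok&(np.hypot(X[...,0]-m[0],X[...,1]-m[1])<130)
    rect(b&(Z>44)&(Z<64),"box")
    for lo,hi in((68,95),(95,105),(105,115)): rect(b&(Z>lo)&(Z<hi)&(np.hypot(X[...,0]-m[0],X[...,1]-m[1])<50),f"shaft{lo}")
p=np.load("top0.npz")["p"]
a=cv2.resize(p[170:255,205:295],None,fx=6,fy=6,interpolation=cv2.INTER_CUBIC)[:510]
b=cv2.resize(p[145:230,345:395+40],None,fx=6,fy=6,interpolation=cv2.INTER_CUBIC)[:510]
cv2.imwrite("pics/c1.png",cv2.resize(np.hstack([a,b])[...,::-1],(800,378)))
E
```

```text
top guess [535.  89.  12.] [ 565. -135.   58.]
bench z 0.48693759167031203 disc 12.548053852365229 3235
disc circ ((535.4337768554688, 88.37580108642578), 60.06277084350586)
hubtop 382 [535.4  88.4] [40.2 40. ] 6.0 z 55.4 mean [535.3  88.4  55.3]
box 7553 [ 566.2 -133.5] [149.6 149.1] 13.5 z 50.6 mean [ 564.  -131.7   51.6]
shaft68 76 [ 566.  -132.8] [20.  18.5] 26.9 z 83.8 mean [ 562.5 -126.8   82.9]
shaft95 101 [ 566.9 -134.1] [19.2 20.4] 24.6 z 99.4 mean [ 565.1 -131.3   99.8]
shaft105 51 [ 566.8 -134.5] [12.  10.5] 31.0 z 107.4 mean [ 566.1 -133.8  107.5]
side guess [541.  80.  12.] [ 563. -132.   58.]
bench z -0.3037167083837744 disc 11.666747089080218 1324
disc circ ((534.4891967773438, 91.46810150146484), 61.25119400024414)
hubtop 232 [534.4  90.8] [41.7 43.1] 5.2 z 54.0 mean [533.6  92.1  53.5]
box 2187 [ 564.2 -131.6] [149.6 153.3] 13.6 z 49.5 mean [ 557.  -120.8   50.5]
shaft68 95 [ 559.3 -129.4] [28.4 16.4] 70.9 z 82.2 mean [ 561.4 -125.1   82. ]
shaft95 44 [ 565.5 -129.9] [18.7 17.6] 30.6 z 99.2 mean [ 564.1 -127.8   99.3]
shaft105 13 [ 565.1 -129.4] [10.1 10.1] 18.3 z 106.6 mean [ 565.2 -130.5  106.6]
```

View pics/c1.png

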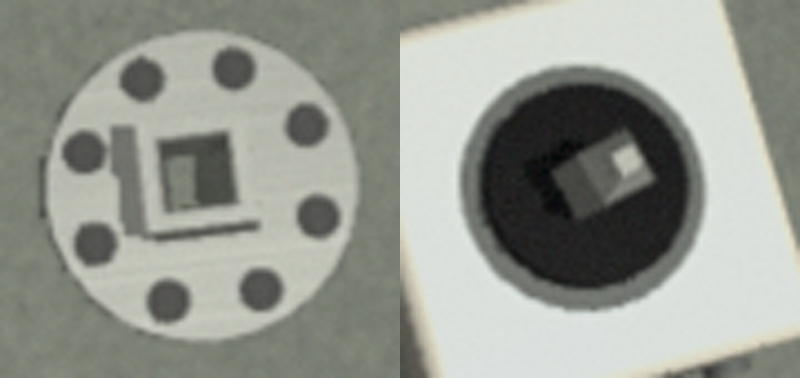

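Both cameras agree. The wheel is at about (535,89) with yaw 6°, and the shaft is 31,-222 away from it with yaw about 26°. The tool's x yaw is 22.4°, so I'm moving toward the wheel, first half of the way.

Request:
apply_moves:
  steps:
    - {"x": 0.663,"y": -0.755}
    - {"x": 0.663,"y": -0.755}
    - {"x": 0.663,"y": -0.755}
    - {"x": 0.663,"y": -0.755}
    - {"x": 0.663,"y": -0.755}
    - {"x": 0.663,"y": -0.755}
    - {"x": 0.663,"y": -0.755}
    - {"x": 0.663,"y": -0.755}
    - {"x": 0.663,"y": -0.755}
    - {"x": 0.663,"y": -0.755}
    - {"x": 0.663,"y": -0.755}
  newtons: 30

```text
invalid input at $.steps[0]: expected keys hand, x, y, z, roll
```

```bash
cat >> h.py <<'E'
def yaw():
    M=q2R(arm.read_state()["tcp_rot"]); return np.degrees(np.arctan2(M[1,0],M[0,0]))
def go(x,y,z,yw):
    s=arm.read_state(); M=q2R(s["tcp_rot"]); 
    d=M.T@(np.array([x,y,z])-s["eef_pos"]); r=((yaw()-yw+180)%360-180)/45
    print("t",round(s["t"],2),"pos",np.round(s["eef_pos"],1),"yaw",yaw().round(2),"F",np.round(s["contact_force"],1),"T",np.round(s["torque"],2),"gap",round(s["finger_gap"],1),"| move mm",d.round(1),"norm",(d/400).round(4),"roll",round(r,4))
E
python3 -c "
from h import *
go(535,89.3,130,6)
print(arm.read_state()['joint_pos'])"
```

```text
t 0.15 pos [ 275.4 -670.3  218. ] yaw 22.34 F [0.2 0.1 0.2] T [0.01 0.06 0.06] gap 92.8 | move mm [ 528.9 -603.8   88.6] norm [ 1.3222 -1.5095  0.2215] roll 0.3631
[ 1.10428352  0.59992197 -0.00254078  1.59992246  0.00183058  0.94288274
 -0.07980424]
```

Request:
apply_moves:
  steps:
    - {"hand": 1,"x": 0.663,"y": -0.755,"z": 0,"roll": 0}
    - {"hand": 1,"x": 0.663,"y": -0.755,"z": 0,"roll": 0}
    - {"hand": 1,"x": 0.663,"y": -0.755,"z": 0,"roll": 0}
    - {"hand": 1,"x": 0.663,"y": -0.755,"z": 0,"roll": 0}
    - {"hand": 1,"x": 0.663,"y": -0.755,"z": 0,"roll": 0}
    - {"hand": 1,"x": 0.663,"y": -0.755,"z": 0,"roll": 0}
    - {"hand": 1,"x": 0.663,"y": -0.755,"z": 0,"roll": 0}
    - {"hand": 1,"x": 0.663,"y": -0.755,"z": 0,"roll": 0}
    - {"hand": 1,"x": 0.663,"y": -0.755,"z": 0,"roll": 0}
    - {"hand": 1,"x": 0.663,"y": -0.755,"z": 0,"roll": 0}
    - {"hand": 1,"x": 0.663,"y": -0.755,"z": 0,"roll": 0}
  newtons: 30

```text
t: 1.25
eef_pos: [405.7, -291.7, 218.6]
tcp_rot: [0.0, 0.981, 0.193, -0.0]
contact_force: [-1.1, -1.2, 0.1]
finger_gap: 93.0
finger_force: 0.0
```

```bash
python3 -c "
from h import *
go(535,89.3,130,6)
print(arm.read_state()['joint_pos'])"
```

```text
t 1.25 pos [ 405.7 -291.7  218.6] yaw 22.27 F [-1.1 -1.2  0.1] T [ 0.01 -0.01 -0.03] gap 93.0 | move mm [ 264.1 -303.6   88.4] norm [ 0.6602 -0.7589  0.221 ] roll 0.3615
[ 0.54275409  0.33186848 -0.04366577  2.10531881  0.02290139  0.70467614
 -0.69811222]
```

Request:
apply_moves:
  steps:
    - {"hand": 1,"x": 0.66,"y": -0.759,"z": 0,"roll": 0.362}
    - {"hand": 1,"x": 0.66,"y": -0.759,"z": 0,"roll": 0.362}
    - {"hand": 1,"x": 0.66,"y": -0.759,"z": 0,"roll": 0.362}
    - {"hand": 1,"x": 0.66,"y": -0.759,"z": 0,"roll": 0.362}
    - {"hand": 1,"x": 0.66,"y": -0.759,"z": 0,"roll": 0.362}
    - {"hand": 1,"x": 0.66,"y": -0.759,"z": 0,"roll": 0.362}
    - {"hand": 1,"x": 0.66,"y": -0.759,"z": 0.22,"roll": 0.362}
    - {"hand": 1,"x": 0.66,"y": -0.759,"z": 0.22,"roll": 0.362}
    - {"hand": 1,"x": 0.66,"y": -0.759,"z": 0.22,"roll": 0.362}
    - {"hand": 1,"x": 0.66,"y": -0.759,"z": 0.22,"roll": 0.362}
    - {"hand": 1,"x": 0.66,"y": -0.759,"z": 0.22,"roll": 0.362}
    - {"hand": 1,"x": 0.66,"y": -0.759,"z": 0.22,"roll": 0.362}

```text
t: 2.45
eef_pos: [535.2, 88.3, 131.0]
tcp_rot: [0.0, 0.999, 0.051, 0.0]
contact_force: [0.6, -0.8, -0.9]
finger_gap: 93.3
finger_force: 0.0
```

```bash
python3 - <<'E'
from h import *
go(535,89.3,21,6)
c=cam("wrist"); p,d=arm.capture("wrist"); cv2.imwrite("pics/w1.png",p[...,::-1]); np.savez("w1.npz",p=p,d=d)
X=cloud(d,c); Z=X[...,2]; near=(d>0)&(np.hypot(X[...,0]-535,X[...,1]-89)<80)
for a,b in((5,22),(47,62)):
    k=near&(Z>a)&(Z<b); P=X[k]; r=cv2.minAreaRect(P[:,:2].astype(np.float32)); print(len(P),np.round(r[0],1),np.round(r[1],1),r[2],np.median(P[:,2])); print(cv2.minEnclosingCircle(P[:,:2].astype(np.float32)))
E
```

```text
t 2.45 pos [535.2  88.3 131. ] yaw 5.86 F [ 0.6 -0.8 -0.9] T [-0.09  0.04 -0.03] gap 93.3 | move mm [-1.0e-01 -1.2e+00  1.1e+02] norm [-2.00e-04 -2.90e-03  2.75e-01] roll -0.003
8732 [534.4  87.9] [118.6 118.7] 49.72146224975586 11.907158389024062
((534.343505859375, 88.20684814453125), 59.92628479003906)
1442 [534.4  88.2] [40.7 40.1] 5.9176025390625 54.516587292247706
((534.4154663085938, 87.96771240234375), 28.070653915405273)
```

View pics/w1.png

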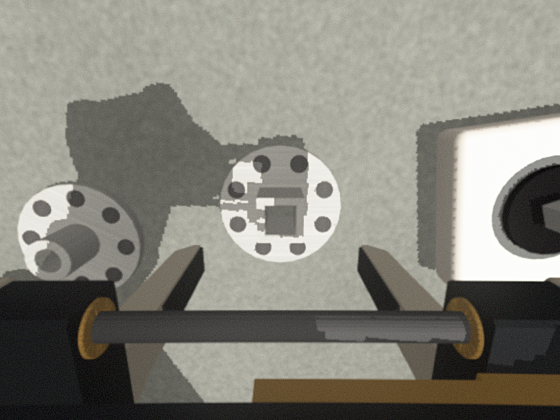

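The wrist view shows the wheel at (280,205), midway between the fingers, measured at (534.5,88.2) with yaw 5.9°. The round wheel (80,240) and the mixer (right edge) are clear of the gripper. Descending, then closing.

Request:
apply_moves:
  steps:
    - {"hand": 1,"x": -0.001,"y": 0,"z": 0.1,"roll": 0}
    - {"hand": 1,"x": -0.001,"y": 0,"z": 0.19,"roll": 0}
    - {"hand": 1,"x": -0.001,"y": 0,"z": 0.25,"roll": 0}
    - {"hand": 1,"x": -0.001,"y": 0,"z": 0.274,"roll": 0}
    - {"hand": 1,"x": -0.001,"y": 0,"z": 0.274,"roll": 0}
    - {"hand": 0,"x": -0.001,"y": 0,"z": 0.274,"roll": 0}
    - {"hand": 0,"x": -0.001,"y": 0,"z": 0.274,"roll": 0}
    - {"hand": 0,"x": -0.001,"y": 0,"z": 0.274,"roll": 0}
    - {"hand": 0,"x": -0.001,"y": 0,"z": 0.274,"roll": 0}
    - {"hand": 0,"x": -0.001,"y": 0,"z": 0.274,"roll": 0}
    - {"hand": 0,"x": -0.001,"y": 0,"z": 0.274,"roll": 0}
    - {"hand": 0,"x": -0.001,"y": 0,"z": 0.274,"roll": 0}
  newtons: 40

```text
t: 3.7
eef_pos: [534.5, 90.5, 21.0]
tcp_rot: [0.0, 0.999, 0.053, -0.0]
contact_force: [0.8, -1.4, 0.8]
finger_gap: 41.9
finger_force: 0.8
```

Request:
apply_moves:
  steps:
    - {"hand": 0,"x": 0,"y": 0,"z": 0,"roll": 0}
    - {"hand": 0,"x": 0,"y": 0,"z": 0,"roll": 0}
    - {"hand": 0,"x": 0,"y": 0,"z": 0,"roll": 0}
    - {"hand": 0,"x": 0,"y": 0,"z": 0,"roll": 0}
  newtons: 40

```text
t: 4.1
eef_pos: [534.5, 90.4, 21.0]
tcp_rot: [0.0, 0.999, 0.053, -0.0]
contact_force: [-0.6, -0.9, 2.8]
finger_gap: 39.8
finger_force: 40.0
```

```bash
python3 - <<'E'
from h import *
for i in range(1): go(566,-133.5,180,26)
E
```

```text
t 4.1 pos [534.5  90.4  21. ] yaw 6.04 F [-0.6 -0.9  2.8] T [-0.31  0.    0.04] gap 39.8 | move mm [   7.8  226.  -158.9] norm [ 0.0195  0.5651 -0.3973] roll -0.4436
```

Request:
apply_moves:
  steps:
    - {"hand": 0,"x": 0,"y": 0,"z": -0.02,"roll": 0}
    - {"hand": 0,"x": 0,"y": 0,"z": -0.08,"roll": 0}
    - {"hand": 0,"x": 0,"y": 0,"z": -0.16,"roll": 0}
    - {"hand": 0,"x": 0,"y": 0,"z": -0.24,"roll": 0}
    - {"hand": 0,"x": 0,"y": 0,"z": -0.32,"roll": 0}
    - {"hand": 0,"x": 0,"y": 0,"z": -0.37,"roll": 0}
    - {"hand": 0,"x": 0,"y": 0,"z": -0.4,"roll": 0}
    - {"hand": 0,"x": 0,"y": 0,"z": -0.4,"roll": 0}
    - {"hand": 0,"x": 0,"y": 0,"z": -0.4,"roll": 0}

```text
t: 5.0
eef_pos: [534.0, 90.6, 180.4]
tcp_rot: [0.0, 0.999, 0.053, -0.0]
contact_force: [-0.1, -0.4, -2.0]
finger_gap: 39.7
finger_force: 40.0
```

Request:
apply_moves:
  steps:
    - {"hand": 0,"x": 0.001,"y": 0.04,"z": 0,"roll": -0.04}
    - {"hand": 0,"x": 0.004,"y": 0.11,"z": 0,"roll": -0.09}
    - {"hand": 0,"x": 0.006,"y": 0.18,"z": 0,"roll": -0.14}
    - {"hand": 0,"x": 0.008,"y": 0.25,"z": 0,"roll": -0.2}
    - {"hand": 0,"x": 0.01,"y": 0.32,"z": 0,"roll": -0.25}
    - {"hand": 0,"x": 0.013,"y": 0.39,"z": 0,"roll": -0.31}
    - {"hand": 0,"x": 0.015,"y": 0.46,"z": 0,"roll": -0.36}
    - {"hand": 0,"x": 0.017,"y": 0.51,"z": 0,"roll": -0.4}
    - {"hand": 0,"x": 0.019,"y": 0.55,"z": 0,"roll": -0.43}
    - {"hand": 0,"x": 0.0195,"y": 0.562,"z": 0,"roll": -0.444}
    - {"hand": 0,"x": 0.0195,"y": 0.562,"z": 0,"roll": -0.444}
    - {"hand": 0,"x": 0.0195,"y": 0.562,"z": 0,"roll": -0.444}

```text
t: 6.2
eef_pos: [565.5, -131.0, 180.3]
tcp_rot: [-0.001, 0.974, 0.225, -0.001]
contact_force: [0.1, 0.8, -2.4]
finger_gap: 39.7
finger_force: 40.0
```

```bash
cat > m.py <<'E'
from h import *
import sys
go(566,-133.5,82,26)
U=arm.read_state()["eef_pos"][2]-21
for n in ("top","wrist","side"):
    c=cam(n); p,d=arm.capture(n); cv2.imwrite(f"pics/{n}_{sys.argv[1]}.png",p[...,::-1]); np.savez(f"{n}_{sys.argv[1]}.npz",p=p,d=d)
    X=cloud(d,c); Z=X[...,2]; near=(d>0)&(np.hypot(X[...,0]-566,X[...,1]+133)<75)
    for l,a,b in(("disc",U+5,U+19),("hub",U+49,U+60),("seatpost",62,110)):
        if b>U-5 and l=="seatpost": continue
        k=near&(Z>a)&(Z<b); P=X[k]
        if len(P)<20: print(n,l,len(P)); continue
        r=cv2.minAreaRect(P[:,:2].astype(np.float32)); e=cv2.minEnclosingCircle(P[:,:2].astype(np.float32))
        # circle fit with the outer hull
        h=cv2.convexHull(P[:,:2].astype(np.float32))[:,0].astype(float); h=h-[566,-133]
        s=np.linalg.lstsq(np.c_[2*h,np.ones(len(h))],(h**2).sum(1),rcond=None)[0]
        print(n,l,len(P),np.round(r[0],1),np.round(r[1],1),round(r[2],1),"z",np.median(P[:,2]).round(1),"enc",np.round(e[0],1),round(e[1],1),"fit",(s[:2]+[566,-133]).round(1),round(np.sqrt(s[2]+s[:2]@s[:2]),1))
E
python3 m.py a
```

```text
t 6.2 pos [ 565.5 -131.   180.3] yaw 26.05 F [ 0.1  0.8 -2.4] T [ 0.04 -0.03 -0.06] gap 39.7 | move mm [-0.6  2.6 98.3] norm [-0.0015  0.0066  0.2456] roll 0.0011
top disc 984 [ 560.  -120.1] [118.3  97.1] 29.5 z 171.7 enc [ 565.4 -130.6] 60.3 fit [ 565.8 -130.4] 59.5
top hub 0
top seatpost 0
wrist disc 13910 [ 573.8 -127.1] [100.7 118.9] 25.9 z 171.3 enc [ 565.6 -130.9] 59.7 fit [ 567.3 -130.2] 58.1
wrist hub 3811 [ 568.2 -129.9] [34.7 71.3] 26.1 z 214.0 enc [ 573.3 -127.4] 35.6 fit [ 572.5 -127.1] 27.9
wrist seatpost 0
side disc 1029 [ 563.4 -124.9] [120.1 114.2] 27.5 z 170.8 enc [ 564.7 -127.8] 61.5 fit [ 564.8 -127.3] 60.6
side hub 151 [ 560.7 -122.1] [39.6 60.1] 26.4 z 214.1 enc [ 561.1 -124.5] 32.5 fit [ 561.9 -123.2] 28.7
side seatpost 171 [ 565.8 -131.3] [20.1 23.2] 26.3 z 87.8 enc [ 565.8 -131.4] 14.8 fit [ 564.1 -131.6] 12.8
```

View pics/side_a.png

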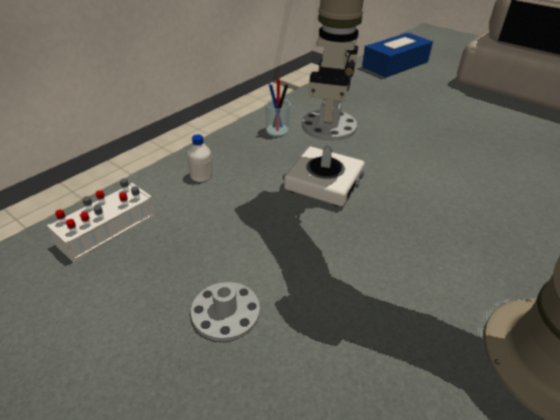

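View pics/wrist_a.png

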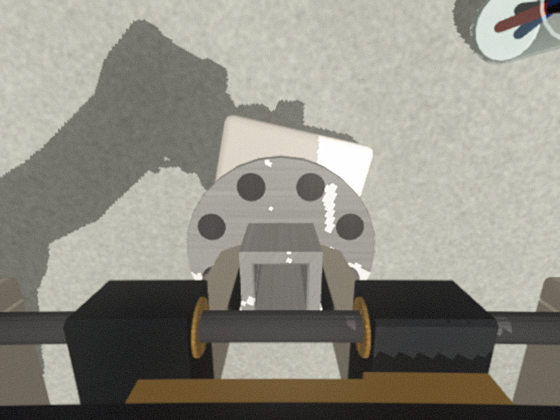

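The wheel is held level and its disc is at (565.5,-130.5) in the top view. It needs about 1,-3.4 mm more to reach the shaft axis, and the side view agrees. Yaw is 26°. I'll correct this and descend to just above the shaft tip.

Request:
apply_moves:
  steps:
    - {"hand": 0,"x": -0.0015,"y": 0.008,"z": 0,"roll": 0}
    - {"hand": 0,"x": -0.0015,"y": 0.008,"z": 0.03,"roll": 0}
    - {"hand": 0,"x": -0.0015,"y": 0.008,"z": 0.07,"roll": 0}
    - {"hand": 0,"x": -0.0015,"y": 0.008,"z": 0.1,"roll": 0}
    - {"hand": 0,"x": -0.0015,"y": 0.008,"z": 0.11,"roll": 0}
    - {"hand": 0,"x": -0.0015,"y": 0.008,"z": 0.11,"roll": 0}
    - {"hand": 0,"x": -0.0015,"y": 0.008,"z": 0.11,"roll": 0}

```text
t: 7.05
eef_pos: [567.0, -135.2, 137.1]
tcp_rot: [0.0, 0.974, 0.225, 0.0]
contact_force: [0.7, -0.4, -2.7]
finger_gap: 40.0
finger_force: 40.0
```

```bash
python3 m.py b
```

```text
t 7.05 pos [ 567.  -135.2  137.1] yaw 26.03 F [ 0.7 -0.4 -2.7] T [-0.02 -0.04 -0.05] gap 40.0 | move mm [-0.1 -2.  55.1] norm [-0.0004 -0.005   0.1378] roll 0.0006
top disc 903 [ 563.9 -129.4] [118.3  82.6] 32.4 z 128.5 enc [ 567.3 -134.7] 59.7 fit [ 567.1 -134.6] 59.2
top hub 0
top seatpost 0
wrist disc 13899 [ 575.3 -131.7] [101.  118.7] 25.9 z 128.3 enc [ 567.2 -135.5] 59.7 fit [ 568.9 -134.6] 58.1
wrist hub 3805 [ 569.8 -134.3] [34.4 71.3] 25.9 z 170.9 enc [ 574.6 -131.9] 35.7 fit [ 573.5 -135.4] 25.9
wrist seatpost 0
side disc 994 [ 564.2 -128.5] [119.2 116.1] 31.9 z 127.8 enc [ 564.5 -132.9] 62.1 fit [ 565.2 -132.3] 60.6
side hub 114 [ 561.  -122.3] [42.  55.1] 26.8 z 170.1 enc [ 560.3 -122.8] 29.0 fit [ 560.5 -123.3] 24.8
side seatpost 81 [ 559.7 -129.1] [28.6 15.7] 68.3 z 73.1 enc [ 565.6 -131.5] 14.3 fit [ 565.  -131.6] 13.6
```

Now about 1 mm too far in -y. I'll correct -1 mm along tool y and lower slowly onto the shaft.

Request:
apply_moves:
  steps:
    - {"hand": 0,"x": 0,"y": -0.0025,"z": 0.01,"roll": 0}
    - {"hand": 0,"x": 0,"y": -0.0025,"z": 0.02,"roll": 0}
    - {"hand": 0,"x": 0,"y": -0.0025,"z": 0.03,"roll": 0}
    - {"hand": 0,"x": 0,"y": -0.0025,"z": 0.04,"roll": 0}
    - {"hand": 0,"x": 0,"y": -0.0025,"z": 0.05,"roll": 0}
    - {"hand": 0,"x": 0,"y": -0.0025,"z": 0.06,"roll": 0}
    - {"hand": 0,"x": 0,"y": -0.0025,"z": 0.06,"roll": 0}

```text
t: 7.9
eef_pos: [566.0, -134.3, 112.3]
tcp_rot: [-0.0, 0.974, 0.225, -0.0]
contact_force: [0.6, 0.7, -2.7]
finger_gap: 40.0
finger_force: 40.0
```

```bash
python3 m.py c
```

```text
t 7.9 pos [ 566.  -134.3  112.3] yaw 26.02 F [ 0.6  0.7 -2.7] T [ 0.02 -0.02  0.01] gap 40.0 | move mm [ 0.4 -0.7 30.3] norm [ 0.0009 -0.0018  0.0758] roll 0.0005
top disc 846 [ 561.8 -127.2] [118.5  83.4] 35.0 z 103.8 enc [ 566.2 -133.5] 60.2 fit [ 565.7 -133.2] 59.1
top hub 11
wrist disc 13908 [ 574.4 -130.8] [100.9 118.7] 25.2 z 103.5 enc [ 566.5 -134.4] 59.5 fit [ 567.6 -133.9] 58.3
wrist hub 3785 [ 568.9 -133.2] [34.7 71.3] 25.8 z 146.1 enc [ 573.7 -130.8] 35.6 fit [ 574.3 -132.6] 27.5
side disc 997 [ 563.2 -129.3] [119. 116.] 35.7 z 103.1 enc [ 563.5 -132.4] 63.5 fit [ 564.7 -132.1] 61.1
side hub 107 [ 558.1 -116.2] [42.5 39.6] 23.7 z 145.7 enc [ 559.9 -120.7] 25.3 fit [ 560.1 -120.4] 23.2
```

The shaft tip is inside the hole with no contact force. Continuing.

Request:
apply_moves:
  steps:
    - {"hand": 0,"x": 0,"y": 0,"z": 0.01,"roll": 0}
    - {"hand": 0,"x": 0,"y": 0,"z": 0.02,"roll": 0}
    - {"hand": 0,"x": 0,"y": 0,"z": 0.03,"roll": 0}
    - {"hand": 0,"x": 0,"y": 0,"z": 0.04,"roll": 0}
    - {"hand": 0,"x": 0,"y": 0,"z": 0.05,"roll": 0}
    - {"hand": 0,"x": 0,"y": 0,"z": 0.06,"roll": 0}
    - {"hand": 0,"x": 0,"y": 0,"z": 0.068,"roll": 0}
    - {"hand": 0,"x": 0,"y": 0,"z": 0.07,"roll": 0}
    - {"hand": 0,"x": 0,"y": 0,"z": 0.07,"roll": 0}

```text
t: 8.95
eef_pos: [566.3, -134.3, 84.8]
tcp_rot: [-0.0, 0.974, 0.225, -0.0]
contact_force: [-0.2, -0.2, -2.5]
finger_gap: 39.8
finger_force: 40.0
```

Request:
apply_moves:
  steps:
    - {"hand": 0,"x": 0,"y": 0,"z": 0.0025,"roll": 0}
    - {"hand": 0,"x": 0,"y": 0,"z": 0.005,"roll": 0}
    - {"hand": 0,"x": 0,"y": 0,"z": 0.0075,"roll": 0}
    - {"hand": 0,"x": 0,"y": 0,"z": 0.01,"roll": 0}
    - {"hand": 0,"x": 0,"y": 0,"z": 0.011,"roll": 0}
    - {"hand": 0,"x": 0,"y": 0,"z": 0.012,"roll": 0}
    - {"hand": 0,"x": 0,"y": 0,"z": 0.012,"roll": 0}
    - {"hand": 0,"x": 0,"y": 0,"z": 0.012,"roll": 0}

```text
t: 9.75
eef_pos: [566.3, -134.4, 80.2]
tcp_rot: [-0.0, 0.974, 0.225, -0.0]
contact_force: [-0.5, 0.2, -1.7]
finger_gap: 39.8
finger_force: 40.0
```

Request:
apply_moves:
  steps:
    - {"hand": 0,"x": 0,"y": 0,"z": 0.001,"roll": 0}
    - {"hand": 0,"x": 0,"y": 0,"z": 0.002,"roll": 0}
    - {"hand": 0,"x": 0,"y": 0,"z": 0.003,"roll": 0}
    - {"hand": 0,"x": 0,"y": 0,"z": 0.003,"roll": 0}

```text
t: 10.15
eef_pos: [566.3, -134.3, 79.1]
tcp_rot: [0.0, 0.974, 0.225, 0.0]
contact_force: [0.2, -0.1, -1.4]
finger_gap: 39.6
finger_force: 40.0
```

Request:
apply_moves:
  steps:
    - {"hand": 0,"x": 0,"y": 0,"z": 0.001,"roll": 0}
    - {"hand": 0,"x": 0,"y": 0,"z": 0.002,"roll": 0}
    - {"hand": 0,"x": 0,"y": 0,"z": 0.002,"roll": 0}
    - {"hand": 0,"x": 0,"y": 0,"z": 0.002,"roll": 0}

```text
t: 10.55
eef_pos: [566.3, -134.3, 79.0]
tcp_rot: [0.0, 0.974, 0.225, 0.0]
contact_force: [-3.1, 1.4, 8.9]
finger_gap: 40.0
finger_force: 40.0
```

```bash
python3 m.py d
```

```text
t 10.55 pos [ 566.3 -134.3   79. ] yaw 26.03 F [-3.1  1.4  8.9] T [0.09 0.64 0.02] gap 40.0 | move mm [ 0.1 -0.9 -3. ] norm [ 0.0002 -0.0022 -0.0074] roll 0.0006
top disc 793 [ 561.6 -127.7] [118.4  83.5] 35.7 z 70.5 enc [ 565.7 -132.4] 59.9 fit [ 566.1 -133.2] 59.3
top hub 13
wrist disc 13539 [ 574.3 -130.5] [101.  119.2] 26.8 z 69.9 enc [ 566.3 -134.4] 59.7 fit [ 568.2 -133.9] 58.0
wrist hub 4025 [ 568.9 -133.4] [34.8 71.1] 26.1 z 112.5 enc [ 574.  -130.9] 35.6 fit [ 570.6 -132.8] 25.5
side disc 988 [ 563.9 -128.8] [118.8 114.3] 34.1 z 69.2 enc [ 564.8 -131.7] 61.9 fit [ 565.7 -131.5] 60.4
side hub 86 [ 557.5 -111.6] [40.8 35.5] 21.8 z 111.9 enc [ 560.2 -116.4] 23.2 fit [ 559. -117.] 21.8
```

The wheel is seated: disc top at z≈70 (58+12), with an upward force of about 11 N. Releasing, then retreating straight up.

Request:
apply_moves:
  steps:
    - {"hand": 0,"x": 0,"y": 0,"z": -0.0005,"roll": 0}
    - {"hand": 0.6,"x": 0,"y": 0,"z": -0.0005,"roll": 0}
    - {"hand": 0.8,"x": 0,"y": 0,"z": -0.0005,"roll": 0}
    - {"hand": 0.8,"x": 0,"y": 0,"z": -0.0005,"roll": 0}
    - {"hand": 0.8,"x": 0,"y": 0,"z": -0.0005,"roll": 0}
    - {"hand": 0.8,"x": 0,"y": 0,"z": -0.0005,"roll": 0}
    - {"hand": 0.8,"x": 0,"y": 0,"z": -0.0005,"roll": 0}

```text
t: 11.4
eef_pos: [566.3, -134.4, 78.3]
tcp_rot: [-0.0, 0.974, 0.225, -0.0]
contact_force: [0.0, -0.9, -0.6]
finger_gap: 74.2
finger_force: 0.0
```

Request:
apply_moves:
  steps:
    - {"hand": 0.8,"x": 0,"y": 0,"z": -0.03,"roll": 0}
    - {"hand": 0.8,"x": 0,"y": 0,"z": -0.08,"roll": 0}
    - {"hand": 0.8,"x": 0,"y": 0,"z": -0.16,"roll": 0}
    - {"hand": 0.8,"x": 0,"y": 0,"z": -0.24,"roll": 0}
    - {"hand": 0.8,"x": 0,"y": 0,"z": -0.32,"roll": 0}
    - {"hand": 0.8,"x": -0.1,"y": 0.1,"z": -0.4,"roll": 0}
    - {"hand": 0.8,"x": -0.2,"y": 0.2,"z": -0.4,"roll": 0}
    - {"hand": 0.8,"x": -0.3,"y": 0.3,"z": -0.4,"roll": 0}
    - {"hand": 0.8,"x": -0.3,"y": 0.4,"z": -0.4,"roll": 0}
    - {"hand": 0.8,"x": -0.3,"y": 0.45,"z": -0.4,"roll": 0}
    - {"hand": 0.8,"x": -0.3,"y": 0.45,"z": -0.4,"roll": 0}
    - {"hand": 0.8,"x": -0.3,"y": 0.45,"z": -0.4,"roll": 0}

```text
t: 12.6
eef_pos: [537.2, -348.8, 238.7]
tcp_rot: [-0.0, 0.974, 0.225, 0.0]
contact_force: [0.4, 0.7, -0.6]
finger_gap: 74.4
finger_force: 0.0
```

```bash
sed -i 's/^U=.*/U=58/' m.py; python3 m.py e; python3 - <<'E'
import cv2,numpy as np
a=cv2.imread("pics/top_e.png");b=cv2.imread("pics/side_e.png")
cv2.imwrite("pics/e2.png",cv2.resize(np.hstack([a[40:340,80:480],b[80:380,150:550]]),(800,300)))
E
```

```text
t 12.6 pos [ 537.2 -348.8  238.7] yaw 25.97 F [ 0.4  0.7 -0.6] T [ 0.04 -0.03 -0.01] gap 74.4 | move mm [ 120.2 -180.8  156.8] norm [ 0.3004 -0.452   0.3921] roll -0.0007
top disc 3447 [ 565.6 -133.3] [118.4 118.4] 33.6 z 70.5 enc [ 566.5 -133.1] 60.2 fit [ 566.3 -133.1] 59.5
top hub 484 [ 567.  -133.9] [40.  40.7] 26.5 z 113.1 enc [ 567.1 -133.3] 27.6 fit [ 567.4 -133.2] 25.4
wrist disc 8673 [ 566.5 -135.5] [118.8 119.1] 50.5 z 69.8 enc [ 566.6 -134.3] 60.5 fit [ 566.3 -134.9] 59.7
wrist hub 1748 [ 565.9 -135.1] [40.6 42.5] 26.2 z 112.4 enc [ 565.8 -135.1] 28.2 fit [ 566.2 -135.4] 25.8
side disc 980 [ 563.3 -129.2] [119.2 116.7] 38.1 z 69.3 enc [ 564.1 -131.7] 62.0 fit [ 565.2 -131.5] 60.4
side hub 165 [ 565.4 -131.4] [41.2 44.9] 24.3 z 111.6 enc [ 565.2 -131.5] 27.7 fit [ 565.1 -131.8] 25.3
```

View pics/e2.png

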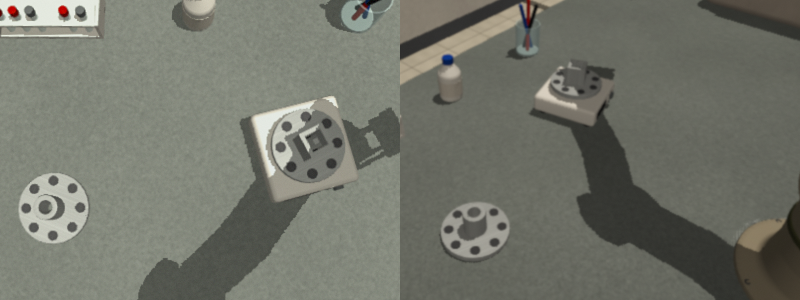

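The wheel sits flat on the mixer (top crop (308,145)), with disc top at 70 mm, hub top at 113 mm and the shaft inside the hole. The round wheel at (53,208) has not moved, and the gripper is clear.

```bash
python3 -c "
from h import *
print(arm.job_done())"
```

```text
the job is handed in; nothing more can be done
None
```

The square-hub wheel sits flat on the mixer over its drive shaft and has been let go, the round wheel was left where it was, and the job was handed in at about 13 s; no verdict came back.

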